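# Clear the tube stand and present the offset bracket level

### The arm

A 6-joint arm with a two-finger parallel gripper is mounted at the origin on the work surface. World frame = base frame: x ahead of the robot, y to its left, z up, the work surface at z = 0. Lengths are in mm, angles in degrees, forces in N, time in s.
With the tool pointing down it reaches from about 300 to 850 mm from the base axis. Payload 4.2 kg.
Tool frame: the origin (TCP) lies between the finger pads; the fingertips stand 22 mm ahead of it and the grasp point (between the pads) lies 3 mm ahead of it (env.finger_overhang is the distance from the TCP to the fingertips, in mm); z points along the fingers, y is the line along which they close (so a half turn about z gives the same grasp; the last joint's range is limited). The gripper opens to 91 mm and grips with 3 to 60 N. Pads are 32 mm wide; open, the fingers measure 118 mm over their backs; the gripper's body (76 mm by 178 mm) begins 60 mm behind the grasp point.
Start: joints at [-73.51, 18.312, 89.639, -0, 72.044, -1.146], TCP at [174.207, -547.993, 204.176] pointing down, gripper open.
Joint ranges: [-177.97, 177.97], [-48.28, 115.42], [12.27, 149.76], [-77.06, 257.06], [2.81, 150.46], [-146.56, 146.56]. Speed limits (degrees/s): [147.25, 147.25, 180, 180, 180, 180].

### API

Orientations are given as [roll, pitch, yaw] about the fixed x, y, z axes, in that order (R = Rz(yaw) Ry(pitch) Rx(roll)).
In Python, from workcell import state, cams, ticket, look_for, outline_of, env gives the robot as it stands.
- The arm moves only by the tool servo_tool, never from a script. Its argument "steps" is a list of rows, each a list of 3 entries, a list of its own where there are three numbers: the closure in counts, from 0 (fully open) to 255 (shut), then the shift along the tool's x, y, z in mm, then the turn, a rotation vector about the tool's x, y, z in rad. A call has exactly 10 rows; each row shifts and turns the commanded pose from where the row before left it, along the tool's axes as they then stand; what a row does not reach is not made up. A row lasts 1/10 s, in which the tool goes at most 50 mm and 8.59 degrees, less where a joint would pass 70% of its speed; a pose out of reach is approached as far as the arm can. A call with a gripper value outside its range is refused whole. The fingers move at their own pace and stop on an object; "squeeze" is the grip in N (left out, the last holds). Time passes only in rows, so rows that do not move let the fingers close, or fill a call up. It gives the time, the measured TCP pose, the force, the opening and the grip force at its end, in the units of the state.
- state(): the state, without advancing time (a new reading comes with each control period).
- cams.grab_frame(name): name is "scene" or "side" or "wrist"; returns a dict with "color" (400x640x3 uint8, red, green, blue), "z_map" (400x640 float32, mm along the optical axis (not along the pixel's ray), 0 where there is no reading), "fovy" (degrees; the focal length in pixels is half the picture's height over the tangent of half this angle, whatever the lens; pixels are square), "cx", "cy" (the principal point, pixels), "eye" and "rotation" of the camera in the world; the wrist camera has in their place "tool_from_camera" (4x4, takes a point from camera to tool coordinates, whose origin is the TCP and whose axes are the flange's). Camera axes: x right, y up, looking along -z (the intrinsics and any distortion apply to the point x, -y, -z); pixel columns grow to the right and rows downward; lengths in mm; the calibration is good to about 2 mm. A picture is of the moment at which its call begins: read the wrist's pose just before it.
- ticket.job_done(): hands the job in; it is judged then, once.
Trained networks look in a picture, given as the dict that the camera call returned (one of the last four; its "shot" number tells which), for a name from the list of things; names that differ only in an ending like _2 or _b are one class to them, and where a whole thing is asked for, a point or a joint stands for the part that bears it (a point fixed in the world has none). Each returns a list of dicts, best first, with "confidence" (0 to 1); they miss things now and then, are a little off and sometimes report something else, mostly with a low value. They report only what shows in the picture. A call takes as long as a camera call. They do not tell look-alikes from the thing itself.
- look_for(picture, thing): "at" ([column, row] in pixels, amid what is visible of it).
- outline_of(picture, thing): "pixels" (400x640 bool, what is visible of it) and "at" ([column, row] in pixels, amid what is visible of it).
The state is a dict: "time_s": time; "qpos": joint angles; "qvel": joint speeds; "effort": joint torques, N m; "ee_pos": TCP position; "ee_rot": TCP orientation; "force": force on the tool from outside, world axes, zero at the start; "torque": the same for the moment, N m; "gripper_width": finger opening in mm; "gripper_force": force on a finger pad.
Only numpy, scipy, OpenCV 4.12 (cv2) and the standard library are available. Lean on these libraries where they do the work, as an engineer would, in place of code of your own. Each camera call takes 0.05 s, during which the arm holds its last target. There are 200 camera calls.

### The job

Put the blue setting block that was left on the white stand back into its own blue storage pocket, standing upright and fully down, and let go of it. Then lift the offset tube bracket by its marked balance point and hold it level and still above the stand, ready to be lowered: its round collar over the thick post, its fork over the thin peg, the collar's underside about 4 cm above the top of the post. Finish while still holding it there, touching nothing else with it, and leave the other blocks, the tube rack and the pipette where they are.

Things in the scene. Friction and masses are not known exactly. Their poses are not given: they have to be found in the camera images.
- block_blue: Blue setting block, 30 x 30 mm square and 60 mm tall, 0.12 to 0.19 kg. Origin at the centre of its underside, z up along its height. It starts upright on the stand's base plate between the post and the peg, at any yaw within 0.35 rad of the stand's axes.
- slot_blue: Blue square pocket, open at the top, fixed on the white rack: outside 43 x 43 mm, 22 mm tall, inside 35 x 35 mm, inner floor 4 mm above its underside. Origin at the centre of its underside (6 mm above the bench), x and y square to its walls. Home of the blue block; the three pockets stand in a row 70 mm apart along their x, in any order
- block_green: Green setting block, 30 x 30 mm square and 60 mm tall, 0.12 to 0.19 kg. Origin at the centre of its underside, z up along its height. Stands in the green pocket; leave it alone.
- block_yellow: Yellow setting block, 30 x 30 mm square and 60 mm tall, 0.12 to 0.19 kg. Origin at the centre of its underside, z up along its height. Stands in the yellow pocket; leave it alone.
- bracket: Loose offset bracket lying level on the bench, 0.36 to 0.55 kg, 238 mm long. Origin on its collar's axis at the underside, z up, x along the bar to the fork. Heavy dark steel collar: 40 mm outside, 22 mm bore, 36 mm tall. Aluminium bar: 14 mm wide (y), 16 to 34 mm above the underside. Aluminium fork, x = 180 to 218 mm: 40 mm wide, 34 mm tall, foot on the bench, 20 mm gap open to +x
- bracket_balance (a point): Balance point of the bracket (its centre of mass along the bar), marked by a red band 8 mm wide round the bar: 62.5 mm from the collar's axis towards the fork, at mid-height of the bar, 25 mm above the bracket's underside. Grip the bar here, within about 1.5 cm; axes as the bracket's
- bracket_bore (a point): Centre of the collar's bore at its underside (the bracket's origin)
- bracket_fork (a point): Middle of the fork's gap, at the underside, 206 mm from the bore along the bracket's x
- stand: White fixed stand, base plate 270 x 90 mm, 12 mm thick, on the bench. Origin at the centre of its underside, x along its length from the post to the peg, z up. The post and peg rise 60 mm from the plate, to 72 mm above the bench, 206 mm apart
- post_top (a point): Centre of the top of the stand's thick steel post (18 mm diameter, dark 34 mm foot ring), at x = -103 mm of the stand; axes as the stand's. The collar goes over it
- peg_top (a point): Centre of the top of the stand's thin steel peg (8 mm diameter, dark 20 mm foot ring), at x = +103 mm of the stand. The fork goes over it
- tube_rack: White rack of 15 red- and orange-capped sample tubes, 106 x 66 mm, 89 mm tall, 0.7 kg. Origin at the centre of its underside. Leave it alone
- pipette: White and blue pipette lying on the bench, 238 mm long, 22 mm thick. Origin under its barrel, x along it towards the tip. Leave it alone
Things that resemble listed ones, but are neither listed nor needed, are in the scene too. Leave any orange or pink look-alike of the block_blue alone.

How it is judged:
By the outcome, as a careful person would: the job done as asked, in the order asked, and still so for the second after the job is handed in, while the arm keeps its last pose, push and grip.
It also fails if it takes over 61 s, if anything falls off the work surface, if the arm or the gripper's body presses on something with over 40 N, if the wrist force passes 120 N, or if a joint passes its speed limit or range.

## Working session

There is one attempt and no reset: what is moved stays moved. The work goes in short steps, Python scripts to look and compute and a tool call to move; the robot and the scene stay as the last step left them, time stands still between calls to the robot, and variables do not carry over. Pictures are saved under pics/ and viewed, at most 10 in all, crops included, and the job is handed in when it is done.

Besides the shell and the picture viewer there is one more tool, called as a command line: name --argument value ..., lists and objects as JSON in quotes. servo_tool: Moves the arm, as the interface text tells. Its arguments: {"type":"object","properties":{"steps":{"type":"array","items":{"type":"array"}},"squeeze":{"type":"number"}},"required":["steps"]}

```bash
ls; mkdir -p pics; cat > h.py <<'E'
import numpy as np, cv2
from workcell import state, cams, ticket, look_for, outline_of, env
from scipy.spatial.transform import Rotation as Ro
def cam(p, st=None):
    f=200/np.tan(np.radians(p["fovy"])/2)
    if "eye" in p: R=np.array(p["rotation"]); R=R if R.shape==(3,3) else Ro.from_euler('xyz',R,degrees=True).as_matrix(); return f,R,np.array(p["eye"])
    T=np.array(p["tool_from_camera"]); r=np.array(st["ee_rot"])
    Rt=r if r.shape==(3,3) else Ro.from_euler('xyz',r,degrees=True).as_matrix()
    return f,Rt@T[:3,:3],Rt@T[:3,3]+np.array(st["ee_pos"])
def cloud(p,st=None):
    f,R,e=cam(p,st); z=p["z_map"]; v,u=np.mgrid[0:400,0:640]
    c=np.stack([(u-p["cx"])/f*z,-(v-p["cy"])/f*z,-z],-1)
    W=c@R.T+e; W[z<=0]=np.nan; return W
def proj(p,X,st=None):
    f,R,e=cam(p,st); c=(np.asarray(X)-e)@R
    return np.stack([p["cx"]+f*c[...,0]/-c[...,2],p["cy"]-f*c[...,1]/-c[...,2]],-1)
def save(p,name): cv2.imwrite("pics/"+name,p["color"][...,::-1])
E
python3 - <<'E'
from h import *
st=state(); print(st)
for n in ["scene","side"]:
    p=cams.grab_frame(n); save(p,n+".png"); print({k:v for k,v in p.items() if k not in("color","z_map")})
    W=cloud(p)
    for t in ["block_blue","slot_blue","bracket","bracket_balance","bracket_bore","bracket_fork","stand","post_top","peg_top"]:
        for r in look_for(p,t)[:3]:
            u,v=np.round(r["at"]).astype(int); print(n,t,round(r["confidence"],2),u,v,W[v,u].round(0))
E
```

```text
pics
{'time_s': 0.0, 'qpos': array([-7.35115555e+01,  1.83523015e+01,  8.97067961e+01,  2.35994734e-04,
        7.20410293e+01, -1.14648261e+00]), 'qvel': array([-0.02617631,  0.01081557,  0.00391408, -0.00392916,  0.03314925,
        0.03967208]), 'effort': array([ 2.07886544e-03, -4.12458801e+01, -2.31972009e+01,  7.30533572e-02,
        4.55062289e-02, -1.32514192e-04]), 'ee_pos': array([ 174.04872008, -547.4909653 ,  203.31100779]), 'ee_rot': array([-1.79899898e+02, -2.22771924e-03,  1.76348522e+01]), 'force': array([-0.10093706,  0.61836825, -0.91812608]), 'torque': array([-0.07167065,  0.00993039,  0.00476376]), 'gripper_force': 0.0, 'gripper_width': 91.41081037638999}
{'fovy': 50.79076090629028, 'cx': 316.79756515768565, 'cy': 201.05822569177022, 'eye': array([1260.72243113, -791.63349433,  827.61752562]), 'rotation': array([52.6257495 ,  1.29402489, 39.9891896 ]), 'shot': 1}
scene block_blue 0.65 292 238 [ 656. -201.   61.]
scene block_blue 0.63 247 239 [ 550. -270.   47.]
scene block_blue 0.53 319 273 [ 783. -241.   44.]
scene slot_blue 0.71 348 147 [429. 358.   6.]
scene sl
[... 513 characters left out ...]
tation': array([  49.60914221,    0.78385572, -142.87601646]), 'shot': 2}
side block_blue 0.73 337 181 [ 633. -172.   60.]
side block_blue 0.69 308 164 [ 782. -216.   33.]
side block_blue 0.47 378 185 [ 529. -246.   45.]
side slot_blue 0.85 276 334 [447. 331.   7.]
side bracket 0.64 367 247 [417. -14.  33.]
side bracket_balance 0.69 367 253 [409.  -2.  25.]
side bracket_balance 0.55 335 180 [ 638. -170.   63.]
side bracket_balance 0.33 325 192 [ 663. -151.   15.]
side bracket_bore 0.56 366 247 [418. -10.  36.]
side bracket_fork 0.83 369 246 [429. -45.   4.]
side stand 0.66 326 194 [ 654. -143.   16.]
side post_top 0.96 326 192 [ 662. -154.   13.]
side peg_top 0.66 326 191 [ 665. -158.   14.]
```

View pics/scene.png

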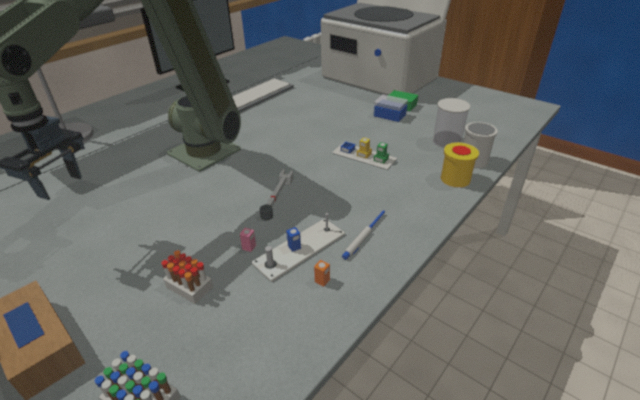

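View pics/side.png

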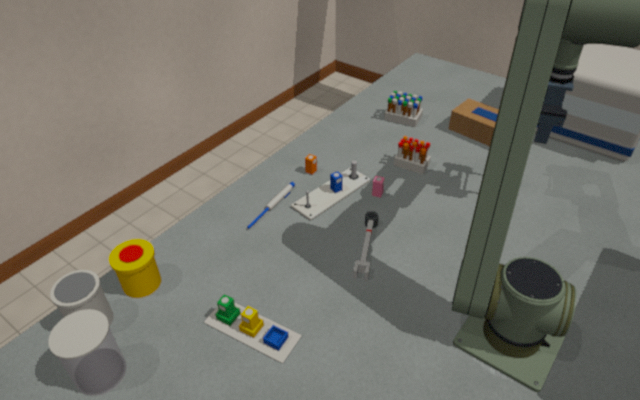

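The scene view shows the blue block (292,238) on the stand between the post (268,250) and the peg (327,215). The pink (247,240) and orange (322,273) look-alikes are beside it. The bracket's collar is at (266,212) and its fork at (288,177), and the empty blue pocket is at (348,148). In the side view the pocket is at (276,337), with yellow and green next to it, and the collar is at (371,218).

```bash
cat >> h.py <<'E'
def ray(p,uv,z,st=None):
    f,R,e=cam(p,st); d=R@np.array([(uv[0]-p["cx"])/f,-(uv[1]-p["cy"])/f,-1]); return e+d*(z-e[2])/d[2]
E
python3 - <<'E'
from h import *
for n,L in {"scene":{"post":(269,249,72),"peg":(327,214,72),"collar":(266,207,36),"fork":(289,173,34),"slot":(348,147,20),"blk":(293,231,72),"yel":(364,141,70),"pipL":(346,256,20),"pink":(247,232,60)},
 "side":{"post":(354,162,72),"peg":(307,193,72),"collar":(371,215,36),"fork":(363,266,34),"slot":(276,336,20),"blk":(336,173,72),"yel":(250,310,70)}}.items():
    p=cams.grab_frame(n)
    for k,(u,v,z) in L.items(): print(n,k,ray(p,(u,v),z).round(0))
E
```

```text
scene post [ 646. -277.   72.]
scene peg [673. -73.  72.]
scene collar [ 478. -128.   36.]
scene fork [403.  55.  34.]
scene slot [443. 338.  20.]
scene blk [ 647. -187.   72.]
scene yel [514. 338.  70.]
scene pipL [ 785. -131.   20.]
scene pink [ 541. -259.   60.]
side post [ 637. -270.   72.]
side peg [662. -61.  72.]
side collar [ 477. -126.   36.]
side fork [387.  51.  34.]
side slot [437. 342.  20.]
side blk [ 649. -190.   72.]
side yel [507. 348.  70.]
```

```bash
cat >> h.py <<'E'
def plan(pos,yaw,n,g,start=None,z_first=0,dt=1,da=3):
    "rows to go from start pose (measured by default) to pos/yaw, tool down; rounding error carried along"
    st=start or state(); p=np.array(st["ee_pos"]); R=Ro.from_euler('xyz',st["ee_rot"],degrees=True); T=Ro.from_euler('xyz',[180,0,yaw],degrees=True)
    p0=p.copy(); R0=R; v=(R0.inv()*T).as_rotvec(); rows=[]
    for i in range(1,n+1):
        s=i/n; pt=p0+(np.array(pos)-p0)*s; Rt=R0*Ro.from_rotvec(v*s)
        d=R.inv().apply(pt-p).round(dt); w=(R.inv()*Rt).as_rotvec().round(da)
        p=p+R.apply(d); R=R*Ro.from_rotvec(w); rows.append("[%g,%s,%s]"%(g,[float(x) for x in d+0],[float(x) for x in w+0]))
    for i in range(0,n,10): print(",".join(rows[i:i+10]).replace(" ",""))
E
python3 - <<'E'
from h import *
p=cams.grab_frame("wrist"); print(p["tool_from_camera"].round(2),p["fovy"],p["cx"],p["cy"])
plan([650,-188,260],83,17,0,dt=0,da=2)
E
```

```text
[[  -0.      0.97    0.24   67.46]
 [   1.      0.      0.      1.29]
 [   0.      0.24   -0.97 -179.74]
 [   0.      0.      0.      1.  ]] 70.93091626070274 324.6397069485452 197.57982516300842
[0,[33.0,-12.0,-3.0],[0.0,0.0,-0.07]],[0,[34.0,-9.0,-4.0],[0.0,0.0,-0.06]],[0,[34.0,-7.0,-3.0],[0.0,0.0,-0.07]],[0,[35.0,-5.0,-3.0],[0.0,0.0,-0.07]],[0,[35.0,-3.0,-3.0],[0.0,0.0,-0.07]],[0,[35.0,0.0,-4.0],[0.0,0.0,-0.06]],[0,[35.0,2.0,-3.0],[0.0,0.0,-0.07]],[0,[35.0,5.0,-3.0],[0.0,0.0,-0.07]],[0,[34.0,7.0,-4.0],[0.0,0.0,-0.06]],[0,[34.0,9.0,-3.0],[0.0,0.0,-0.07]]
[0,[33.0,11.0,-3.0],[0.0,0.0,-0.07]],[0,[33.0,14.0,-3.0],[0.0,0.0,-0.07]],[0,[31.0,16.0,-4.0],[0.0,0.0,-0.06]],[0,[30.0,18.0,-3.0],[0.0,0.0,-0.07]],[0,[29.0,20.0,-3.0],[0.0,0.0,-0.07]],[0,[28.0,21.0,-4.0],[0.0,0.0,-0.06]],[0,[26.0,24.0,-3.0],[0.0,0.0,-0.07]]
```

servo_tool --steps '[[0,[33,-12,-3],[0,0,-0.07]],[0,[34,-9,-4],[0,0,-0.06]],[0,[34,-7,-3],[0,0,-0.07]],[0,[35,-5,-3],[0,0,-0.07]],[0,[35,-3,-3],[0,0,-0.07]],[0,[35,0,-4],[0,0,-0.06]],[0,[35,2,-3],[0,0,-0.07]],[0,[35,5,-3],[0,0,-0.07]],[0,[34,7,-4],[0,0,-0.06]],[0,[34,9,-3],[0,0,-0.07]]]'

```text
time_s: 2.15
ee_pos: [455.1, -335.5, 237.5]
ee_rot: [180.0, 0.0, 56.2]
force: [0.6, -0.4, -0.2]
gripper_width: 91.6
gripper_force: 0.0
```

servo_tool --steps '[[0,[33,11,-3],[0,0,-0.07]],[0,[33,14,-3],[0,0,-0.07]],[0,[31,16,-4],[0,0,-0.06]],[0,[30,18,-3],[0,0,-0.07]],[0,[29,20,-3],[0,0,-0.07]],[0,[28,21,-4],[0,0,-0.06]],[0,[26,24,-3],[0,0,-0.07]],[0,[0,0,0],[0,0,0]],[0,[0,0,0],[0,0,0]],[0,[0,0,0],[0,0,0]]]'

```text
time_s: 3.15
ee_pos: [649.5, -188.6, 260.0]
ee_rot: [-180.0, 0.0, 82.9]
force: [0.6, -0.9, 0.3]
gripper_width: 91.2
gripper_force: 0.0
```

```bash
python3 - <<'E'
from h import *
st=state(); p=cams.grab_frame("wrist"); save(p,"w1.png"); np.savez("w1.npz",color=p["color"],z=p["z_map"]); W=cloud(p,st); print(st["ee_pos"],st["ee_rot"],st["qpos"].round(1))
for t in ["block_blue","post_top","peg_top","bracket_balance","stand"]:
    for r in look_for(p,t)[:3]:
        u,v=np.round(r["at"]).astype(int); print(t,round(r["confidence"],2),u,v,W[v,u].round(1))
# blue block top by colour+height
hsv=cv2.cvtColor(p["color"],cv2.COLOR_RGB2HSV); m=(hsv[...,0]>100)&(hsv[...,0]<130)&(hsv[...,1]>120)&(abs(W[...,2]-72)<6)
q=W[m]; print(m.sum(),np.nanmean(q,0), cv2.minAreaRect(q[:,:2].astype(np.float32)))
# post, peg tops
for c,z in [((643,-274),72),((668,-67),72)]:
    mm=(abs(W[...,2]-z)<6)&(np.hypot(W[...,0]-c[0],W[...,1]-c[1])<40); print(mm.sum(),W[mm].mean(0) if mm.any() else None)
# plate
mm=(abs(W[...,2]-12)<4)&(p["color"].min(-1)>150); print(mm.sum(),cv2.minAreaRect(W[mm][:,:2].astype(np.float32)))
E
```

```text
[ 649.47027373 -188.58590684  259.99215095] [-1.79950239e+02  2.43429198e-02  8.28923083e+01] [-17.1  26.5  69.   -0.   84.6 -10. ]
block_blue 0.64 413 188 [ 768.3 -218.3   59.4]
block_blue 0.57 327 177 [ 652.3 -186.1   71.5]
post_top 0.95 327 146 [ 657.2 -149.7   11.6]
peg_top 0.8 326 145 [ 655.9 -148.    11.6]
bracket_balance 0.61 143 74 [423.5 -22.8  33.6]
stand 0.95 329 150 [ 659.5 -156.    10.8]
340 [ 644.54745372 -186.34800565   70.99296687] ((644.463134765625, -186.8160858154297), (29.142492294311523, 28.547388076782227), 69.18362426757812)
121 [ 638.09155098 -273.41264037   70.4286733 ]
37 [667.53460972 -71.50700083  70.58514718]
9021 ((681.9263305664062, -158.9503936767578), (305.71453857421875, 142.45933532714844), 81.45477294921875)
```

View pics/w1.png

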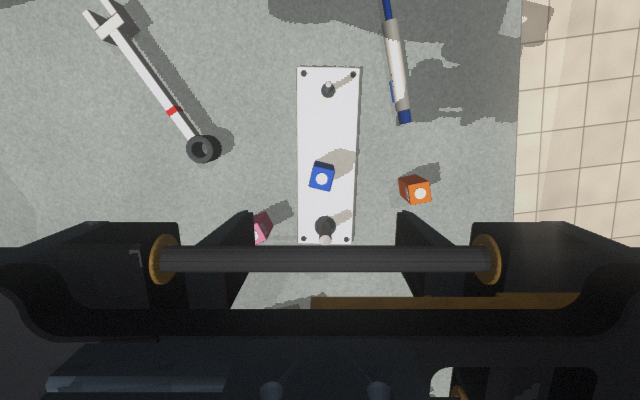

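The wrist view shows the blue block (322,177) between the post (325,228) and the peg (328,90). The bracket lies clear with its red band at (172,111), and the orange and pink look-alikes are well to each side. I'll go down on the block now.

```bash
python3 - <<'E'
from h import *
plan([644.5,-186.7,58],69.2,8,0)
E
```

```text
[0,[0.2,-0.7,25.3],[0.0,0.0,0.03]],[0,[0.1,-0.7,25.3],[0.0,0.0,0.03]],[0,[0.1,-0.7,25.3],[0.0,0.0,0.03]],[0,[0.1,-0.7,25.3],[0.0,0.0,0.029]],[0,[0.1,-0.7,25.3],[0.0,0.0,0.03]],[0,[0.0,-0.7,25.3],[0.0,0.0,0.03]],[0,[0.0,-0.7,25.3],[0.0,0.0,0.03]],[0,[0.0,-0.7,25.3],[0.0,0.0,0.03]]
```

servo_tool --steps '[[0,[0.1,-0.7,30],[0,0,0.03]],[0,[0.1,-0.7,30],[0,0,0.03]],[0,[0.1,-0.7,30],[0,0,0.03]],[0,[0.1,-0.7,30],[0,0,0.03]],[0,[0.1,-0.7,30],[0,0,0.03]],[0,[0,-0.7,22],[0,0,0.03]],[0,[0,-0.7,20],[0,0,0.03]],[0,[0,-0.7,10],[0,0,0.03]],[0,[0,0,0],[0,0,0]],[120,[0,0,0],[0,0,0]]]' --squeeze 20

```text
time_s: 4.45
ee_pos: [645.1, -186.5, 58.6]
ee_rot: [180.0, 0.0, 69.2]
force: [-0.2, 0.1, 0.6]
gripper_width: 85.8
gripper_force: 0.0
```

servo_tool --steps '[[255,[0,0,0],[0,0,0]],[255,[0,0,0],[0,0,0]],[255,[0,0,0],[0,0,0]],[255,[0,0,0],[0,0,0]],[255,[0,0,0],[0,0,0]],[255,[0,0,0],[0,0,0]],[255,[0,0,-3],[0,0,0]],[255,[0,0,-10],[0,0,0]],[255,[0,0,-25],[0,0,0]],[255,[0,0,-35],[0,0,0]]]' --squeeze 20

```text
time_s: 5.45
ee_pos: [643.5, -185.8, 130.3]
ee_rot: [-179.7, 0.0, 69.2]
force: [0.4, 0.4, -1.2]
gripper_width: 29.2
gripper_force: 20.0
```

```bash
python3 - <<'E'
from h import *
st=state(); print(st["ee_pos"],st["ee_rot"],st["gripper_width"],st["gripper_force"],st["force"])
p=cams.grab_frame("wrist");save(p,"w2.png")
plan([441,290,190],184.5,15,255,dt=0,da=2)
E
```

```text
[ 643.49458215 -185.81712176  130.29810243] [-1.79727153e+02  2.24060435e-02  6.91996524e+01] 29.234057457622036 19.996557533740997 [ 0.40540322  0.40730523 -1.23087618]
[255,[25.0,-24.0,-4.0],[0.0,0.0,-0.13]],[255,[28.0,-21.0,-3.0],[0.0,0.0,-0.14]],[255,[30.0,-17.0,-4.0],[0.0,0.0,-0.13]],[255,[32.0,-12.0,-4.0],[0.0,0.0,-0.14]],[255,[34.0,-8.0,-3.0],[0.0,0.0,-0.13]],[255,[34.0,-4.0,-4.0],[0.0,0.0,-0.13]],[255,[35.0,2.0,-3.0],[0.0,0.0,-0.14]],[255,[34.0,5.0,-4.0],[0.0,0.01,-0.13]],[255,[33.0,11.0,-3.0],[0.0,0.0,-0.14]],[255,[32.0,14.0,-4.0],[0.0,0.0,-0.13]]
[255,[29.0,19.0,-3.0],[0.0,0.0,-0.14]],[255,[26.0,23.0,-3.0],[0.0,0.0,-0.13]],[255,[23.0,25.0,-4.0],[0.0,0.0,-0.13]],[255,[20.0,29.0,-3.0],[0.01,0.0,-0.14]],[255,[16.0,31.0,-3.0],[0.0,0.0,-0.13]]
```

```bash
python3 - <<'E'
from h import *
plan([520,340,200],184.5,16,255,dt=0,da=2)
E
```

```text
[255,[28.0,-19.0,-4.0],[0.0,0.0,-0.13]],[255,[30.0,-15.0,-4.0],[0.0,0.0,-0.12]],[255,[32.0,-12.0,-4.0],[0.0,0.0,-0.13]],[255,[33.0,-7.0,-4.0],[0.0,0.0,-0.12]],[255,[34.0,-4.0,-4.0],[0.0,0.0,-0.13]],[255,[34.0,1.0,-4.0],[0.0,0.0,-0.12]],[255,[33.0,5.0,-4.0],[0.0,0.0,-0.13]],[255,[33.0,10.0,-4.0],[0.0,0.01,-0.13]],[255,[31.0,13.0,-4.0],[0.0,0.0,-0.12]],[255,[29.0,17.0,-3.0],[0.0,0.0,-0.13]]
[255,[27.0,21.0,-4.0],[0.0,0.0,-0.12]],[255,[24.0,24.0,-4.0],[0.0,0.0,-0.13]],[255,[21.0,27.0,-3.0],[0.0,0.0,-0.13]],[255,[17.0,29.0,-4.0],[0.01,0.0,-0.12]],[255,[14.0,31.0,-4.0],[0.0,0.0,-0.13]],[255,[9.0,32.0,-4.0],[0.0,0.0,-0.12]]
```

servo_tool --steps '[[255,[28,-19,-4],[0,0,-0.13]],[255,[30,-15,-4],[0,0,-0.12]],[255,[32,-12,-4],[0,0,-0.13]],[255,[33,-7,-4],[0,0,-0.12]],[255,[34,-4,-4],[0,0,-0.13]],[255,[34,1,-4],[0,0,-0.12]],[255,[33,5,-4],[0,0,-0.13]],[255,[33,10,-4],[0,0,-0.13]],[255,[31,13,-4],[0,0,-0.12]],[255,[29,17,-3],[0,0,-0.13]]]'

```text
time_s: 6.5
ee_pos: [564.9, 144.2, 170.9]
ee_rot: [180.0, 0.0, 141.7]
force: [-0.0, -0.4, -0.9]
gripper_width: 29.1
gripper_force: 20.0
```

servo_tool --steps '[[255,[27,21,-4],[0,0,-0.12]],[255,[24,24,-4],[0,0,-0.13]],[255,[21,27,-3],[0,0,-0.13]],[255,[17,29,-4],[0,0,-0.12]],[255,[14,31,-4],[0,0,-0.13]],[255,[9,32,-4],[0,0,-0.12]],[255,[0,0,0],[0,0,0]],[255,[0,0,0],[0,0,0]],[255,[0,0,0],[0,0,0]],[255,[0,0,0],[0,0,0]]]'

```text
time_s: 7.5
ee_pos: [517.8, 339.2, 193.1]
ee_rot: [-180.0, -0.0, -175.7]
force: [-0.4, 0.2, -2.4]
gripper_width: 29.0
gripper_force: 20.0
```

```bash
python3 - <<'E'
from h import *
st=state(); p=cams.grab_frame("wrist"); save(p,"w3.png"); W=cloud(p,st); print(st["ee_pos"],st["ee_rot"],st["qpos"].round(1),st["gripper_width"])
for t in ["slot_blue","block_blue","block_yellow"]:
    for r in look_for(p,t)[:2]:
        u,v=np.round(r["at"]).astype(int); print(t,round(r["confidence"],2),u,v,W[v,u].round(1))
hsv=cv2.cvtColor(p["color"],cv2.COLOR_RGB2HSV); b=(hsv[...,0]>100)&(hsv[...,0]<130)&(hsv[...,1]>120)
m=b&(W[...,2]<45); n,l,s,c=cv2.connectedComponentsWithStats(m.astype(np.uint8)); k=1+s[1:,4].argmax(); m=l==k; print(s[k],c[k])
for name,q in [("all",m&(W[...,2]<34)),("rim",m&(W[...,2]>22)&(W[...,2]<34)),("floor",m&(W[...,2]<16))]:
    q=W[q]; print(name,len(q),q.mean(0),cv2.minAreaRect(q[:,:2].astype(np.float32)))
m=b&(W[...,2]>90); print("held",m.sum(),s.shape)
if m.any(): q=W[m]; print(q.mean(0),q.min(0),q.max(0))
E
```

```text
[517.80521531 339.24286105 193.07144401] [-1.79968623e+02 -1.46291881e-02 -1.75737315e+02] [ 32.2  22.7  84.6  -0.   72.8 -62.1] 29.021429271225703
slot_blue 0.81 334 114 [432.5 343.5   8.4]
block_blue 0.95 328 222 [507.5 339.3 203.4]
block_yellow 0.21 17 233 [621.7 -80.    8.6]
[ 578   52   49  111 3361] [601.14757513 106.46057721]
all 2321 [402.06435476 656.24494858  19.51461506] ((405.9725646972656, 656.8720703125), (118.3614730834961, 4.515048980712891), 8.856222152709961)
rim 1004 [402.75784388 656.31785985  28.03994512] ((405.9753112792969, 656.7869262695312), (118.36223602294922, 4.209427833557129), 8.562809944152832)
floor 860 [400.60946501 656.07460287   9.81524428] ((406.05511474609375, 656.7800903320312), (117.95063018798828, 4.233410835266113), 8.727027893066406)
held 1323 (4, 5)
[507.8279179  335.61559928 209.23882187] [483.4574267  263.07050921 158.92822118] [524.17674636 396.99379281 332.89160485]
```

View pics/w3.png

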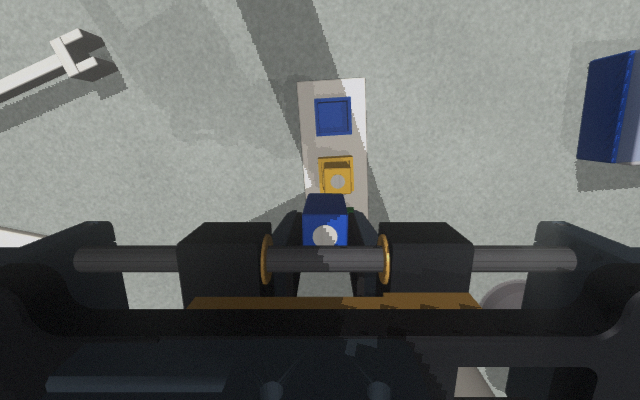

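The wrist view shows the empty blue pocket at (334,116), the yellow block at (337,175) and the held block at (326,222). The large blue box at right (610,107) isn't ours. I'll measure the rim of the pocket and the held block.

```bash
cat > slot.py <<'E'
from h import *
def run():
    st=state(); p=cams.grab_frame("wrist"); W=cloud(p,st)
    hsv=cv2.cvtColor(p["color"],cv2.COLOR_RGB2HSV); b=(hsv[...,0]>100)&(hsv[...,0]<130)&(hsv[...,1]>100)
    m=b&(W[...,2]<45)&(np.hypot(W[...,0]-435,W[...,1]-342)<50)
    for name,q in [("all",m),("rim",m&(W[...,2]>22)),("floor",m&(W[...,2]<16))]:
        q=W[q]; print(name,len(q),q.mean(0).round(1),cv2.minAreaRect(q[:,:2].astype(np.float32)))
    h=b&(W[...,2]>90)&(np.hypot(W[...,0]-st["ee_pos"][0],W[...,1]-st["ee_pos"][1])<45)
    R=Ro.from_euler('xyz',st["ee_rot"],degrees=True); q=R.inv().apply(W[h]-st["ee_pos"])
    t=q[q[:,2]<np.percentile(q[:,2],20)+5]; print("held tool frame",q.min(0).round(1),q.max(0).round(1),"top rect",cv2.minAreaRect(t[:,:2].astype(np.float32)),np.median(t[:,2]))
    return st,p,W,b
if __name__=="__main__": print(run()[0]["ee_rot"])
E
python3 slot.py
```

```text
all 1329 [435.4 341.9  15.5] ((436.1502380371094, 341.6933898925781), (42.61148452758789, 42.44508743286133), 7.172298908233643)
rim 451 [435.4 342.   27. ] ((436.1502380371094, 341.6933898925781), (42.61148452758789, 42.44508743286133), 7.172298908233643)
floor 844 [435.6 341.7   9.2] ((436.06256103515625, 341.6331481933594), (35.11453628540039, 35.07036209106445), 7.670857906341553)
held tool frame [  -5.5  -35.6 -138.8] [34.4 13.5 44.1] top rect ((14.523881912231445, -11.065629959106445), (39.780517578125, 49.15448760986328), 0.4033737778663635) -10.286634763109058
[-1.79987426e+02 -5.26300333e-03 -1.75705572e+02]
```

```bash
python3 - <<'E'
from h import *
st=state(); p=cams.grab_frame("wrist"); W=cloud(p,st)
R=Ro.from_euler('xyz',st["ee_rot"],degrees=True); q=R.inv().apply(W.reshape(-1,3)-st["ee_pos"]).reshape(W.shape)
hsv=cv2.cvtColor(p["color"],cv2.COLOR_RGB2HSV); b=((hsv[...,0]>100)&(hsv[...,0]<130)&(hsv[...,1]>60))
b[194:250,300:352]|=True
s=b&(abs(q[...,1])<17)&(abs(q[...,0])<25)
t=q[s&(abs(q[...,2]+12)<6)]; print(len(t),np.percentile(t,[2,50,98],axis=0).round(1))
f=q[s&(q[...,2]>-3)&(q[...,2]<46)]; print(len(f),np.percentile(f,[2,50,98],axis=0).round(1))
plan([436.1,341.7,90],187.4,9,255)
E
```

```text
1584 [[ -4.5 -16.1 -14.2]
 [  6.4  -1.1 -10.5]
 [ 16.   13.3  -7.5]]
665 [[ 15.2 -15.1  -2.3]
 [ 15.8  -1.   17.6]
 [ 16.1  12.9  43.8]]
[255,[9.0,0.9,11.5],[0.0,0.0,-0.006]],[255,[9.1,0.9,11.4],[0.0,0.0,-0.006]],[255,[9.0,1.0,11.5],[0.0,0.0,-0.006]],[255,[9.0,1.0,11.4],[0.0,0.0,-0.006]],[255,[9.0,1.1,11.5],[0.0,0.0,-0.006]],[255,[9.0,1.1,11.4],[0.0,0.0,-0.006]],[255,[9.0,1.2,11.5],[0.0,0.0,-0.006]],[255,[9.0,1.3,11.4],[0.0,0.0,-0.006]],[255,[9.0,1.3,11.5],[0.0,0.0,-0.006]]
```

```bash
python3 - <<'E'
from h import *
plan([436.7,342.8,193],187.4,4,255)
E
```

```text
[255,[20.2,2.2,0.0],[0.0,0.0,-0.013]],[255,[20.1,2.5,0.1],[0.0,0.0,-0.014]],[255,[20.1,2.8,0.0],[0.0,0.0,-0.013]],[255,[20.0,3.0,0.0],[0.0,0.0,-0.014]]
```

servo_tool --steps '[[255,[20.2,2.2,0],[0,0,-0.013]],[255,[20.1,2.5,0],[0,0,-0.014]],[255,[20.1,2.8,0],[0,0,-0.013]],[255,[20,3,0],[0,0,-0.014]],[255,[0,0,25],[0,0,0]],[255,[0,0,30],[0,0,0]],[255,[0,0,30],[0,0,0]],[255,[0,0,20],[0,0,0]],[255,[0,0,0],[0,0,0]],[255,[0,0,0],[0,0,0]]]'

```text
time_s: 8.8
ee_pos: [436.9, 343.3, 88.6]
ee_rot: [180.0, 0.0, -172.5]
force: [-0.6, 0.1, -1.5]
gripper_width: 29.1
gripper_force: 20.0
```

```bash
python3 - <<'E'
from h import *
st=state(); p=cams.grab_frame("wrist"); W=cloud(p,st); print(st["ee_pos"],st["ee_rot"],st["force"])
cv2.imwrite("pics/w4.png",cv2.resize(p["color"][150:280,230:430,::-1],None,fx=4,fy=4))
E
```

```text
[436.9185937  343.33735202  88.56642798] [ 1.79992717e+02  2.38814296e-02 -1.72547147e+02] [-0.58468774  0.12553588 -1.50381086]
```

View pics/w4.png

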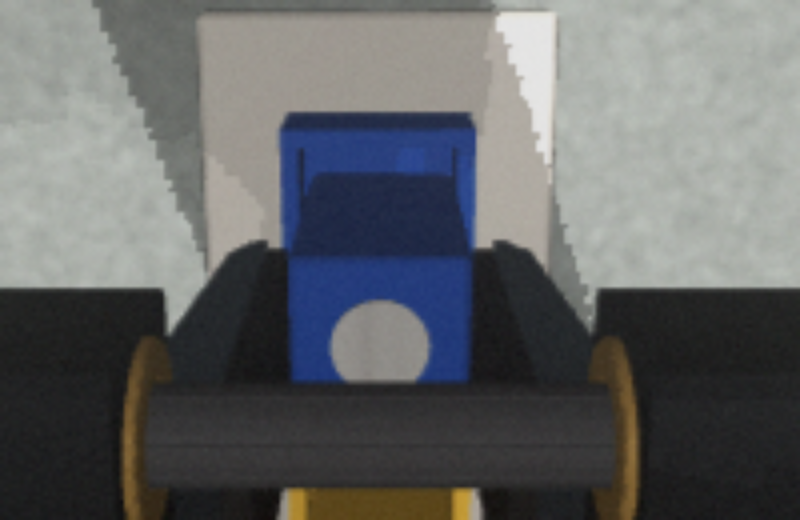

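The close-up shows the held block's lower edge centred sideways between the pocket's inner walls. I'll lower it gently and watch the force.

servo_tool --steps '[[255,[0,0,4],[0,0,0]],[255,[0,0,4],[0,0,0]],[255,[0,0,3],[0,0,0]],[255,[0,0,2],[0,0,0]],[255,[0,0,2],[0,0,0]],[255,[0,0,2],[0,0,0]],[255,[0,0,2],[0,0,0]],[255,[0,0,2],[0,0,0]],[255,[0,0,0],[0,0,0]],[255,[0,0,0],[0,0,0]]]'

```text
time_s: 9.85
ee_pos: [436.6, 343.1, 67.0]
ee_rot: [-180.0, -0.0, -172.5]
force: [0.3, -0.3, -1.5]
gripper_width: 29.0
gripper_force: 20.0
```

servo_tool --steps '[[255,[0,0,3],[0,0,0]],[255,[0,0,3],[0,0,0]],[255,[0,0,2],[0,0,0]],[255,[0,0,1],[0,0,0]],[255,[0,0,1],[0,0,0]],[255,[0,0,0.7],[0,0,0]],[255,[0,0,0.5],[0,0,0]],[255,[0,0,0.5],[0,0,0]],[255,[0,0,0],[0,0,0]],[255,[0,0,0],[0,0,0]]]'

```text
time_s: 10.85
ee_pos: [436.8, 343.6, 58.5]
ee_rot: [179.9, 0.1, -172.5]
force: [-4.7, -3.6, 17.7]
gripper_width: 29.5
gripper_force: 20.0
```

servo_tool --steps '[[255,[0,0,-1],[0,0,0]],[255,[0,0,-0.5],[0,0,0]],[100,[0,0,0],[0,0,0]],[100,[0,0,0],[0,0,0]],[100,[0,0,0],[0,0,0]],[100,[0,0,0],[0,0,0]],[100,[0,0,0],[0,0,0]],[100,[0,0,-10],[0,0,0]],[60,[0,0,-30],[0,0,0]],[0,[-30,0,-40],[0,0,0]]]'

```text
time_s: 11.85
ee_pos: [462.3, 345.5, 136.4]
ee_rot: [-179.8, -0.4, -172.4]
force: [1.7, 0.6, -0.1]
gripper_width: 68.3
gripper_force: 0.0
```

servo_tool --steps '[[0,[-30,0,-35],[0,0,0]],[0,[-30,0,-25],[0,0,0]],[0,[0,0,0],[0,0,0]],[0,[0,0,0],[0,0,0]],[0,[0,0,0],[0,0,0]],[0,[0,0,0],[0,0,0]],[0,[0,0,0],[0,0,0]],[0,[0,0,0],[0,0,0]],[0,[0,0,0],[0,0,0]],[0,[0,0,0],[0,0,0]]]'

```text
time_s: 12.85
ee_pos: [525.6, 354.9, 196.8]
ee_rot: [-180.0, -0.0, -172.5]
force: [0.8, -0.3, -0.5]
gripper_width: 91.5
gripper_force: 0.0
```

```bash
python3 - <<'E'
from h import *
st=state(); p=cams.grab_frame("wrist"); W=cloud(p,st); print(st["ee_pos"],st["ee_rot"],st["force"],st["gripper_width"]); save(p,"w5.png")
col=p["color"]; near=lambda x,y,r:np.hypot(W[...,0]-x,W[...,1]-y)<r
for n,c in [("blue",(436,342)),("yellow",(505.5,350.7))]:
    m=near(*c,30)&(W[...,2]>55); q=W[m]; print(n,len(q),np.percentile(q[:,2],[10,50,90]).round(1))
    t=q[abs(q[:,2]-np.median(q[:,2]))<4]; print(cv2.minAreaRect(t[:,:2].astype(np.float32)), np.linalg.lstsq(np.c_[t[:,:2]-t[:,:2].mean(0),np.ones(len(t))],t[:,2],rcond=None)[0])
rim=near(436,342,32)&(W[...,2]>20)&(W[...,2]<40); print("rim",np.median(W[rim][:,2]))
cv2.imwrite("pics/w5c.png",cv2.resize(col[40:240,220:440,::-1],None,fx=3,fy=3))
E
```

```text
[525.6387264  354.86540467 196.8436701 ] [-1.79990015e+02 -6.47217892e-03 -1.72529445e+02] [ 0.82635391 -0.30598177 -0.54291253] 91.4524149856782
blue 858 [68.  69.2 70.3]
((435.71563720703125, 342.3714294433594), (29.130352020263672, 29.67428207397461), 7.38338041305542) [-7.65582866e-03 -3.00102275e-03  6.91539377e+01]
yellow 26256 [300.8 324.8 334.1]
((505.9237365722656, 350.8493347167969), (15.110333442687988, 59.66947937011719), 6.9699883460998535) [3.45090199e-01 4.63711069e-02 3.25235859e+02]
rim 27.22420148245095
```

View pics/w5c.png

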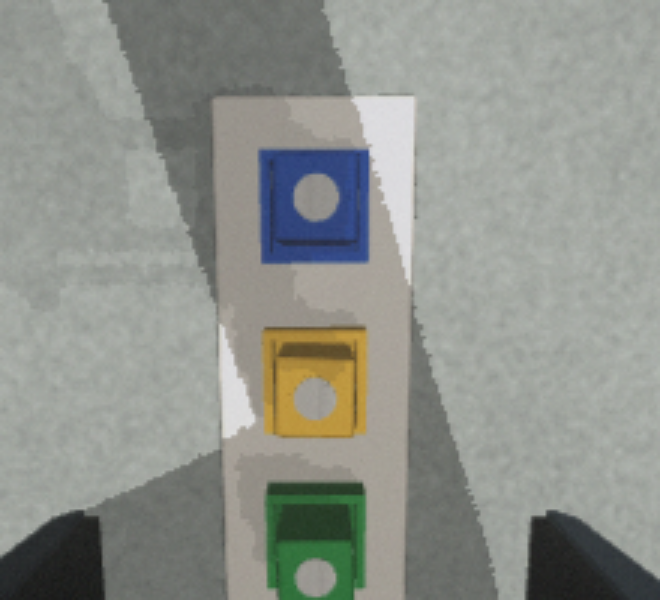

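The blue block is seated: its top at 69.2 is 42 mm above the rim at 27.2, as it must be, and it stands level and square. Now the bracket.

```bash
python3 - <<'E'
from h import *
plan([482,-136,240],114.5,14,0,dt=0,da=2)
E
```

```text
[0,[8.0,-34.0,-3.0],[0.0,0.0,0.09]],[0,[4.0,-35.0,-3.0],[0.0,0.0,0.09]],[0,[2.0,-35.0,-3.0],[0.0,0.0,0.09]],[0,[-2.0,-36.0,-3.0],[0.0,0.0,0.09]],[0,[-5.0,-34.0,-3.0],[0.0,0.0,0.09]],[0,[-8.0,-35.0,-3.0],[0.0,0.0,0.1]],[0,[-12.0,-33.0,-4.0],[0.0,0.0,0.09]],[0,[-14.0,-32.0,-3.0],[0.0,0.0,0.09]],[0,[-17.0,-31.0,-3.0],[0.0,0.0,0.09]],[0,[-20.0,-29.0,-3.0],[0.0,0.0,0.09]]
[0,[-23.0,-27.0,-3.0],[0.0,0.0,0.09]],[0,[-24.0,-25.0,-3.0],[0.0,0.0,0.09]],[0,[-27.0,-23.0,-3.0],[0.0,0.0,0.09]],[0,[-29.0,-20.0,-3.0],[0.0,0.0,0.09]]
```

servo_tool --steps '[[0,[8,-34,-3],[0,0,0.09]],[0,[4,-35,-3],[0,0,0.09]],[0,[2,-35,-3],[0,0,0.09]],[0,[-2,-36,-3],[0,0,0.09]],[0,[-5,-34,-3],[0,0,0.09]],[0,[-8,-35,-3],[0,0,0.1]],[0,[-12,-33,-4],[0,0,0.09]],[0,[-14,-32,-3],[0,0,0.09]],[0,[-17,-31,-3],[0,0,0.09]],[0,[-20,-29,-3],[0,0,0.09]]]'

```text
time_s: 13.9
ee_pos: [493.9, 2.8, 228.3]
ee_rot: [180.0, 0.0, 135.1]
force: [-0.4, 0.6, -0.7]
gripper_width: 91.3
gripper_force: 0.0
```

servo_tool --steps '[[0,[-23,-27,-3],[0,0,0.09]],[0,[-24,-25,-3],[0,0,0.09]],[0,[-27,-23,-3],[0,0,0.09]],[0,[-29,-20,-3],[0,0,0.09]],[0,[0,0,0],[0,0,0]],[0,[0,0,0],[0,0,0]],[0,[0,0,0],[0,0,0]],[0,[0,0,0],[0,0,0]],[0,[0,0,0],[0,0,0]],[0,[0,0,0],[0,0,0]]]'

```text
time_s: 14.9
ee_pos: [481.8, -135.4, 239.9]
ee_rot: [-180.0, -0.0, 114.8]
force: [0.1, -0.0, -0.5]
gripper_width: 91.1
gripper_force: 0.0
```

```bash
cat > br.py <<'E'
from h import *
st=state(); p=cams.grab_frame("wrist"); W=cloud(p,st); print(st["ee_pos"],st["ee_rot"]); save(p,"w6.png")
for t in ["bracket_balance","bracket_bore","bracket_fork"]:
    for r in look_for(p,t)[:2]:
        u,v=np.round(r["at"]).astype(int); print(t,round(r["confidence"],2),u,v,W[v,u].round(1))
hsv=cv2.cvtColor(p["color"],cv2.COLOR_RGB2HSV)
m=((hsv[...,0]<8)|(hsv[...,0]>172))&(hsv[...,1]>130)&(abs(W[...,2]-34)<6)&(np.hypot(W[...,0]-451,W[...,1]+70)<60)
q=W[m]; v,u=np.nonzero(m); print("band",len(q),np.median(q,0).round(1),u.mean(),v.mean())
b=np.median(q,0)[:2]
m=(abs(W[...,2]-34)<3.5)&(np.hypot(W[...,0]-b[0],W[...,1]-b[1])<120); q=W[m]
for it in range(4):
    l=cv2.fitLine(q[:,:2].astype(np.float32),cv2.DIST_HUBER,0,.01,.01).ravel(); d,c=l[:2],l[2:]
    a=np.abs((W[...,:2]-c)@[-d[1],d[0]]); s=(W[...,:2]-b)@d; q=W[(abs(W[...,2]-34)<4)&(a<8.5)&(abs(s)<100)&((s*d[1]>-30))]
d=d*np.sign(d[1]); n=np.array([-d[1],d[0]]); e=(q[:,:2]-c)@n; print("dir yaw",np.degrees(np.arctan2(d[1],d[0])),"width",np.percentile(e,[1,50,99]).round(1),"z",np.median(q[:,2]),len(q))
mid=c+n*(np.percentile(e,1)+np.percentile(e,99))/2; g=mid+d*((b-mid)@d); print("balance on axis",g)
co=W[(abs(W[...,2]-36)<5)&(np.hypot(*(np.moveaxis(W[...,:2],-1,0)-(g-62.5*d)[:,None,None]))<25)&(p["color"].max(-1)<110)]; print("collar",len(co),cv2.minEnclosingCircle(co[:,:2].astype(np.float32)),"predicted",g-62.5*d)
E
python3 br.py
```

```text
[ 481.79625234 -135.43007182  239.92104945] [-1.79996906e+02 -5.19487888e-04  1.14774601e+02]
bracket_balance 0.18 321 78 [422.9 -21.   34. ]
bracket_bore 0.66 324 75 [424.9 -16.1  33.5]
bracket_fork 0.88 323 76 [424.2 -17.6  32.9]
band 66 [448.6 -74.   33.6] 322.0 125.5
dir yaw 115.48737 width [-6.9 -0.   6.8] z 33.200395711822864 1156
balance on axis [448.78204353 -73.94621841]
collar 432 ((475.0348205566406, -129.9569091796875), 19.599260330200195) predicted [ 475.67654999 -130.3637294 ]
```

View pics/w6.png

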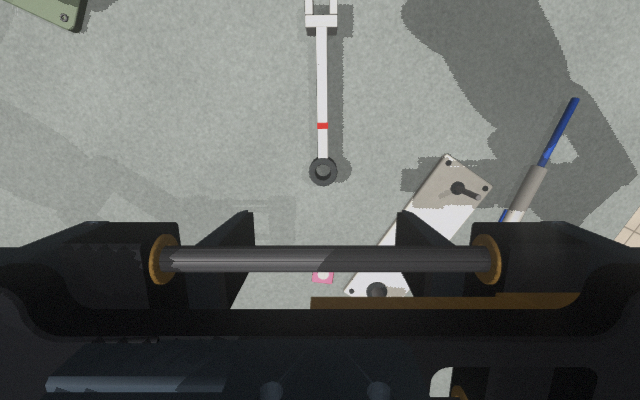

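The wrist view shows the bracket in line with the tool: collar (322,171), red band (322,125), fork (321,20). The bar measures 13.7 mm wide, the collar is where the band predicts it, and nothing stands near the band.

```bash
python3 - <<'E'
from h import *
plan([448.8,-73.9,100],115.5,5,0)
E
```

```text
[0,[14.0,-0.8,28.0],[0.0,0.0,-0.003]],[0,[14.1,-0.8,28.0],[0.0,0.0,-0.002]],[0,[14.0,-0.7,28.0],[0.0,0.0,-0.003]],[0,[14.0,-0.7,28.0],[0.0,0.0,-0.003]],[0,[14.1,-0.6,27.9],[0.0,0.0,-0.003]]
```

servo_tool --steps '[[0,[14,-0.6,28],[0,0,-0.003]],[0,[14,-0.6,28],[0,0,-0.002]],[0,[14,-0.6,28],[0,0,-0.003]],[0,[14,-0.6,28],[0,0,-0.003]],[0,[14,-0.6,28],[0,0,-0.003]],[0,[0,0,30],[0,0,0]],[0,[0,0,24],[0,0,0]],[0,[0,0,12],[0,0,0]],[0,[0,0,6],[0,0,0]],[0,[0,0,0],[0,0,0]]]' --squeeze 50

```text
time_s: 16.1
ee_pos: [449.2, -73.9, 27.5]
ee_rot: [-179.9, -0.0, 115.5]
force: [0.4, 0.1, 0.3]
gripper_width: 91.2
gripper_force: 0.0
```

servo_tool --steps '[[180,[0,0,0],[0,0,0]],[180,[0,0,0],[0,0,0]],[200,[0,0,0],[0,0,0]],[220,[0,0,0],[0,0,0]],[255,[0,0,0],[0,0,0]],[255,[0,0,0],[0,0,0]],[255,[0,0,0],[0,0,0]],[255,[0,0,0],[0,0,0]],[255,[0,0,0],[0,0,0]],[255,[0,0,0],[0,0,0]]]' --squeeze 50

```text
time_s: 17.1
ee_pos: [449.4, -74.0, 27.9]
ee_rot: [-180.0, 0.0, 115.5]
force: [-0.5, -0.8, 0.2]
gripper_width: 14.3
gripper_force: 0.0
```

servo_tool --steps '[[255,[0,0,0],[0,0,0]],[255,[0,0,0],[0,0,0]],[255,[0,0,0],[0,0,0]],[255,[0,0,0],[0,0,0]],[255,[0,0,-2],[0,0,0]],[255,[0,0,-4],[0,0,0]],[255,[0,0,-8],[0,0,0]],[255,[0,0,-6],[0,0,0]],[255,[0,0,0],[0,0,0]],[255,[0,0,0],[0,0,0]]]' --squeeze 55

```text
time_s: 18.1
ee_pos: [449.6, -74.0, 48.3]
ee_rot: [180.0, 0.0, 115.5]
force: [0.3, 1.2, -0.2]
gripper_width: 0.8
gripper_force: 0.0
```

```bash
python3 - <<'E'
from h import *
st=state(); print(st["ee_pos"],st["ee_rot"],st["force"],st["torque"],st["gripper_width"],st["gripper_force"])
E
```

```text
[449.57007433 -74.0055808   48.28417003] [1.79965601e+02 3.19237831e-02 1.15496253e+02] [ 0.28095906  1.17740392 -0.23812063] [ 0.04341166 -0.12232078  0.01714547] 0.7835309332021791 0.0
```

```bash
python3 - <<'E'
from h import *
st=state(); p=cams.grab_frame("wrist"); save(p,"w7.png"); s=cams.grab_frame("side"); 
a=p["color"][60:310,120:520,::-1]; b=cv2.resize(s["color"][140:300,280:460,::-1],None,fx=2.2,fy=2.2)
H=600; cv2.imwrite("pics/c7.png",np.vstack([cv2.resize(a,(400,250)),cv2.resize(b,(400,350))]))
E
```

```text
(no output)
```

View pics/c7.png

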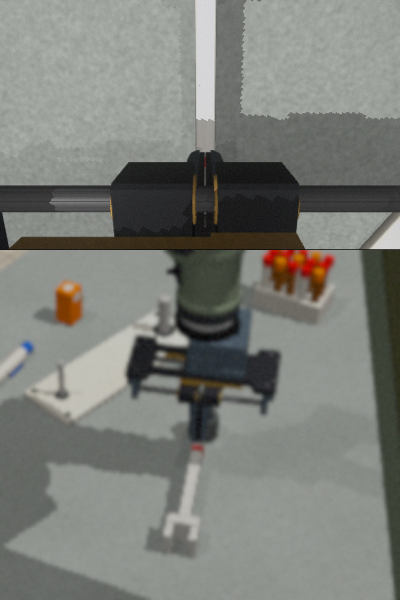

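The bar is still under the fingers, but the reported opening is 0.8 mm with no grip force. I'll measure before moving further.

```bash
python3 - <<'E'
from h import *
print(env.finger_overhang,[a for a in dir(env) if a[0]!="_"])
st=state(); p=cams.grab_frame("wrist"); W=cloud(p,st); print(st["gripper_width"],st["gripper_force"],st["effort"].round(2))
R=Ro.from_euler('xyz',st["ee_rot"],degrees=True); q=R.inv().apply(W.reshape(-1,3)-st["ee_pos"]).reshape(W.shape)
hsv=cv2.cvtColor(p["color"],cv2.COLOR_RGB2HSV)
red=((hsv[...,0]<8)|(hsv[...,0]>172))&(hsv[...,1]>110)&(np.abs(q[...,1])<40)&(q[...,2]>-40); v,u=np.nonzero(red); print("red",red.sum(),u.mean() if len(u) else 0,v.mean() if len(v) else 0, np.median(q[red],0) if len(u) else 0,np.median(W[red],0) if len(u) else 0)
for v in range(0,230,10): 
    r=q[v,322]; print(v,p["color"][v,322],r.round(1),"z",W[v,322,2].round(1))
E
```

```text
22.0 ['Unreachable', 'finger_overhang']
0.3881042632619486 0.0 [ 0.000e+00 -3.390e+01 -1.666e+01  3.000e-02  7.000e-02  0.000e+00]
red 20 324.5 222.5 [-0.22614748 -1.13011372 14.53966424] [448.38067656 -74.5103863   33.33056028]
0 [124 128 125] [155.2  -2.8  48.4] z -0.5
10 [109 111 107] [148.7  -2.8  47.9] z 0.0
20 [88 91 89] [142.2  -2.8  47.4] z 0.4
30 [212 211 214] [126.   -2.6  15. ] z 32.9
40 [213 211 214] [120.3  -2.6  14.9] z 32.9
50 [216 217 218] [114.8  -2.6  15.8] z 32.1
60 [213 212 215] [108.7  -2.6  14.4] z 33.4
70 [215 213 216] [103.3  -2.6  16.8] z 31.1
80 [214 215 216] [96.9 -2.6 15. ] z 32.9
90 [214 214 217] [90.7 -2.7 13.5] z 34.4
100 [211 212 214] [84.6 -2.7 14.8] z 33.1
110 [215 213 217] [78.3 -2.7 13.3] z 34.5
120 [214 213 216] [71.9 -2.7 13.6] z 34.2
130 [214 214 216] [65.5 -2.7 14.1] z 33.8
140 [213 211 213] [58.9 -2.8 13.7] z 34.1
150 [212 213 215] [52.2 -2.8 13.9] z 34.0
160 [215 214 216] [45.3 -2.8 15.1] z 32.7
170 [211 211 212] [38.3 -2.8 15.5] z 32.3
180 [156 155 150] [31.3 -2.9 14.7] z 33.2
190 [151 148 144] [24.2 -2.9 14.2] z 33.7
200 [152 149 144] [16.9 -2.9 14.4] z 33.5
210 [148 146 140] [ 9.6 -2.9 13.9] z 34.0
220 [26 28 28] [ 15.   -2.6 -24.7] z 72.5
```

```bash
python3 - <<'E'
from h import *
st=state(); p=cams.grab_frame("wrist"); W=cloud(p,st); print(st["gripper_width"],st["gripper_force"])
R=Ro.from_euler('xyz',st["ee_rot"],degrees=True); q=R.inv().apply(W.reshape(-1,3)-st["ee_pos"]).reshape(W.shape)
for v in (212,216,220,224,228):
    print(v," ".join("%d:%d(%.0f,%.0f,%.0f)"%(u,p["color"][v,u].mean(),*q[v,u]) for u in range(300,350,3)))
E
```

```text
0.5749181095488637 0.0
212 300:147(-3,-22,49) 303:144(-3,-19,49) 306:142(-3,-17,49) 309:153(-3,-14,49) 312:59(17,-9,-14) 315:41(17,-7,-15) 318:39(17,-5,-15) 321:61(15,-3,-10) 324:74(8,-1,14) 327:54(15,0,-9) 330:53(8,3,14) 333:41(17,4,-15) 336:44(17,6,-15) 339:94(-2,11,47) 342:95(-3,14,49) 345:96(-2,16,48) 348:90(-2,19,48)
216 300:142(-6,-22,48) 303:146(-6,-19,48) 306:142(-6,-17,49) 309:56(17,-10,-22) 312:39(17,-8,-23) 315:38(17,-7,-23) 318:39(17,-5,-23) 321:31(15,-3,-17) 324:65(5,-1,15) 327:31(15,0,-17) 330:29(15,2,-18) 333:37(16,4,-22) 336:38(16,6,-22) 339:36(17,7,-22) 342:90(-6,14,50) 345:87(-6,16,48) 348:97(-6,19,48)
220 300:149(-10,-22,48) 303:146(-10,-20,49) 306:137(-10,-17,49) 309:39(17,-10,-29) 312:39(16,-8,-29) 315:36(17,-6,-30) 318:35(17,-5,-30) 321:28(15,-3,-24) 324:42(2,-1,15) 327:27(15,0,-24) 330:23(15,2,-26) 333:32(17,4,-29) 336:35(17,5,-29) 339:37(17,7,-30) 342:35(17,9,-29) 345:92(-10,16,49) 348:91(-10,19,49)
224 300:29(37,-9,-95) 303:32(37,-8,-93) 306:28(nan,nan,nan) 309:31(37,-6,-95) 312:29(37,-5,-95) 315:39(17,-6,-37) 318:30(16,-5,-36) 321:29(15,-3,-33) 324:45(-1,-1,15) 327:28(15,0,-32) 330:25(15,2,-32) 333:33(nan,nan,nan) 336:26(37,3,-96) 339:25(37,4,-94) 342:26(37,5,-95) 345:27(37,6,-95) 348:22(37,6,-95)
228 300:24(37,-9,-98) 303:29(37,-8,-98) 306:31(37,-7,-99) 309:29(37,-6,-98) 312:29(37,-5,-99) 315:35(16,-6,-42) 318:27(14,-5,-36) 321:25(15,-3,-38) 324:63(-5,-2,15) 327:25(15,0,-38) 330:26(15,2,-38) 333:34(17,3,-43) 336:29(37,2,-99) 339:28(37,3,-98) 342:25(37,4,-98) 345:27(37,5,-99) 348:29(37,6,-99)
```

```bash
python3 - <<'E'
from h import *
st=state(); R=Ro.from_euler('xyz',st["ee_rot"],degrees=True)
for n in ("wrist","scene","side"):
    p=cams.grab_frame(n); W=cloud(p,st); q=R.inv().apply(W.reshape(-1,3)-st["ee_pos"]).reshape(W.shape); dark=p["color"].max(-1)<75
    m=dark&(abs(q[...,0])<22)&(abs(q[...,1])<22)&(q[...,2]>-60)&(q[...,2]<32); h,e=np.histogram(q[m][:,2],bins=np.arange(-60,33,6)); print(n,m.sum(),dict(zip(e[:-1],h)))
    m2=m&(q[...,2]>-8); print(q[m2][:8].round(0).tolist())
E
```

```text
wrist 756 {np.int64(-60): np.int64(86), np.int64(-54): np.int64(82), np.int64(-48): np.int64(85), np.int64(-42): np.int64(78), np.int64(-36): np.int64(94), np.int64(-30): np.int64(108), np.int64(-24): np.int64(93), np.int64(-18): np.int64(72), np.int64(-12): np.int64(20), np.int64(-6): np.int64(0), np.int64(0): np.int64(0), np.int64(6): np.int64(0), np.int64(12): np.int64(38), np.int64(18): np.int64(0), np.int64(24): np.int64(0)}
[[16.0, -5.0, -8.0], [8.0, -5.0, 15.0], [8.0, 3.0, 14.0], [7.0, -5.0, 15.0], [7.0, -1.0, 15.0], [7.0, 3.0, 14.0], [6.0, -5.0, 14.0], [6.0, -1.0, 16.0]]
scene 99 {np.int64(-60): np.int64(14), np.int64(-54): np.int64(15), np.int64(-48): np.int64(15), np.int64(-42): np.int64(14), np.int64(-36): np.int64(11), np.int64(-30): np.int64(13), np.int64(-24): np.int64(11), np.int64(-18): np.int64(5), np.int64(-12): np.int64(1), np.int64(-6): np.int64(0), np.int64(0): np.int64(0), np.int64(6): np.int64(0), np.int64(12): np.int64(0), np.int64(18): np.int64(0), np.int64(24): np.int64(0)}
[]
side 105 {np.int64(-60): np.int64(16), np.int64(-54): np.int64(19), np.int64(-48): np.int64(11), np.int64(-42): np.int64(13), np.int64(-36): np.int64(9), np.int64(-30): np.int64(13), np.int64(-24): np.int64(11), np.int64(-18): np.int64(10), np.int64(-12): np.int64(3), np.int64(-6): np.int64(0), np.int64(0): np.int64(0), np.int64(6): np.int64(0), np.int64(12): np.int64(0), np.int64(18): np.int64(0), np.int64(24): np.int64(0)}
[]
```

All three cameras put the fingertips near tool z = -9 mm, not +22, so the real fingers end about 31 mm short of the stated overhang. They simply closed above the bar, and the blue block was held by its upper edge. I'll use the measured tip, which means lowering the TCP to about z = 0 so the tips sit about 8 mm above the bench.

servo_tool --steps '[[90,[0,0,0],[0,0,0]],[90,[0,0,0],[0,0,0]],[90,[0,0,0],[0,0,0]],[90,[0,0,0],[0,0,0]],[90,[0,0,0],[0,0,0]],[90,[0,0,15],[0,0,0]],[90,[0,0,15],[0,0,0]],[90,[0,0,12],[0,0,0]],[90,[0,0,6],[0,0,0]],[90,[0,0,0],[0,0,0]]]' --squeeze 55

```text
time_s: 19.45
ee_pos: [448.9, -73.9, -0.6]
ee_rot: [-179.9, -0.0, 115.5]
force: [-0.1, 0.5, 0.2]
gripper_width: 59.0
gripper_force: 0.0
```

servo_tool --steps '[[180,[0,0,0],[0,0,0]],[200,[0,0,0],[0,0,0]],[220,[0,0,0],[0,0,0]],[255,[0,0,0],[0,0,0]],[255,[0,0,0],[0,0,0]],[255,[0,0,0],[0,0,0]],[255,[0,0,0],[0,0,0]],[255,[0,0,0],[0,0,0]],[255,[0,0,0],[0,0,0]],[255,[0,0,0],[0,0,0]]]'

```text
time_s: 20.45
ee_pos: [449.6, -74.0, 0.1]
ee_rot: [180.0, 0.0, 115.5]
force: [0.1, 0.6, 2.8]
gripper_width: 13.7
gripper_force: 55.0
```

The bracket is gripped: 13.7 mm opening at 55 N. I'll lift it, then fit the stand's pose from the earlier wrist picture.

servo_tool --steps '[[255,[0,0,-2],[0,0,0]],[255,[0,0,-5],[0,0,0]],[255,[0,0,-10],[0,0,0]],[255,[0,0,-20],[0,0,0]],[255,[0,0,-30],[0,0,0]],[255,[0,0,-35],[0,0,0]],[255,[0,0,-30],[0,0,0]],[255,[0,0,-13],[0,0,0]],[255,[0,0,0],[0,0,0]],[255,[0,0,0],[0,0,0]]]'

```text
time_s: 21.45
ee_pos: [448.6, -73.9, 144.7]
ee_rot: [-180.0, -0.0, 115.5]
force: [-0.6, -0.8, -4.9]
gripper_width: 13.4
gripper_force: 55.0
```

```bash
cat > stand.py <<'E'
from h import *
def stand_fit(W,col,verbose=1):
    m=(abs(W[...,2]-12)<5)&(col.min(-1)>140)&(abs(W[...,0]-655)<75)&(abs(W[...,1]+170)<160)
    m=cv2.morphologyEx(m.astype(np.uint8),cv2.MORPH_OPEN,np.ones((3,3)))
    n,l,s,c=cv2.connectedComponentsWithStats(m); k=1+s[1:,4].argmax(); q=W[l==k][:,:2]
    r=cv2.minAreaRect(q.astype(np.float32)); print("plate",len(q),r); return q,r
if __name__=="__main__":
    st=state(); print(st["ee_pos"],st["ee_rot"],st["force"],st["torque"],st["gripper_width"],st["gripper_force"])
    D=np.load("w1.npz"); p=cams.grab_frame("wrist"); p1=dict(p); p1["color"]=D["color"];p1["z_map"]=D["z"]
    st1=dict(ee_pos=[649.47,-188.59,259.99],ee_rot=[-179.95,.024,82.892]); W=cloud(p1,st1); stand_fit(W,D["color"])
    for c in ((640,-273),(668,-70)):
        mm=(W[...,2]>66)&(W[...,2]<78)&(np.hypot(W[...,0]-c[0],W[...,1]-c[1])<25); v,u=np.nonzero(mm); q=W[mm]; print(len(q),q.min(0).round(1),q.max(0).round(1),cv2.minEnclosingCircle(q[:,:2].astype(np.float32)),u.min(),u.max(),v.min(),v.max())
    for n in ("scene","side"):
        pp=cams.grab_frame(n); Wn=cloud(pp); stand_fit(Wn,pp["color"])
        for c in ((640,-273),(668,-70)):
            mm=(Wn[...,2]>55)&(Wn[...,2]<80)&(np.hypot(Wn[...,0]-c[0],Wn[...,1]-c[1])<25); q=Wn[mm]; print(n,len(q),q.mean(0).round(1) if len(q) else "")
E
python3 stand.py
```

```text
[448.6423365  -73.85458347 144.70488846] [-1.79960407e+02 -2.07429402e-02  1.15496960e+02] [-0.61954378 -0.80172169 -4.94600783] [-0.0370603  -0.09748672  0.02068884] 13.427483413065099 54.99776601791382
plate 8988 ((652.182861328125, -172.61679077148438), (268.9501037597656, 89.30419921875), 81.62255859375)
121 [ 629.1 -281.    66. ] [ 645.6 -265.4   72.5] ((637.2669677734375, -274.04791259765625), 8.833149909973145) 319 330 233 244
37 [663.5 -74.5  66.7] [670.9 -67.5  72.9] ((667.1975708007812, -70.89569854736328), 3.892073631286621) 325 331 81 87
plate 1281 ((657.3965454101562, -155.295654296875), (205.28887939453125, 90.2565689086914), 81.58808135986328)
scene 47 [ 642.3 -278.    66.2]
scene 15 [670.2 -73.6  63.4]
plate 1208 ((654.5764770507812, -154.03292846679688), (239.2101287841797, 95.89775848388672), 82.82474517822266)
side 4 [ 632.4 -267.    71.9]
side 17 [667.5 -68.1  65.8]
```

```bash
python3 - <<'E'
from h import *
plan([647.3,-212.9,145],81.6,12,255,dt=1,da=2)
E
```

```text
[255,[-17.6,10.0,-0.2],[0.0,0.0,0.05]],[255,[-17.1,10.8,-0.1],[0.0,0.0,0.05]],[255,[-16.5,11.7,-0.2],[0.0,0.0,0.05]],[255,[-15.9,12.5,-0.1],[0.0,0.0,0.05]],[255,[-15.3,13.3,-0.2],[0.0,0.0,0.05]],[255,[-14.6,14.0,-0.1],[0.0,0.0,0.05]],[255,[-13.8,14.7,-0.2],[0.0,0.0,0.05]],[255,[-13.2,15.4,-0.1],[0.0,0.0,0.04]],[255,[-12.5,15.9,-0.2],[0.0,0.0,0.05]],[255,[-11.6,16.5,-0.2],[0.0,0.0,0.05]]
[255,[-10.9,17.1,-0.1],[0.0,0.0,0.05]],[255,[-9.9,17.6,-0.2],[0.0,0.0,0.05]]
```

servo_tool --steps '[[255,[-17.6,10,0],[0,0,0.05]],[255,[-17.1,10.8,0],[0,0,0.05]],[255,[-16.5,11.7,0],[0,0,0.05]],[255,[-15.9,12.5,0],[0,0,0.05]],[255,[-15.3,13.3,0],[0,0,0.05]],[255,[-14.6,14,0],[0,0,0.05]],[255,[-13.8,14.7,0],[0,0,0.05]],[255,[-13.2,15.4,0],[0,0,0.04]],[255,[-12.5,15.9,0],[0,0,0.05]],[255,[-11.6,16.5,0],[0,0,0.05]]]'

```text
time_s: 22.6
ee_pos: [615.1, -190.2, 143.0]
ee_rot: [-179.8, -0.0, 87.3]
force: [-0.2, 0.7, -3.0]
gripper_width: 13.6
gripper_force: 55.0
```

servo_tool --steps '[[255,[-10.9,17.1,0],[0,0,0.05]],[255,[-9.9,17.6,0],[0,0,0.05]],[255,[0,0,0],[0,0,0]],[255,[0,0,8],[0,0,0]],[255,[0,0,12],[0,0,0]],[255,[0,0,8],[0,0,0]],[255,[0,0,0],[0,0,0]],[255,[0,0,0],[0,0,0]],[255,[0,0,0],[0,0,0]],[255,[0,0,0],[0,0,0]]]'

```text
time_s: 23.6
ee_pos: [648.6, -213.1, 117.7]
ee_rot: [179.9, 0.0, 81.7]
force: [-0.4, 0.2, -3.5]
gripper_width: 13.7
gripper_force: 55.0
```

```bash
python3 - <<'E'
from h import *
st=state(); print(st["ee_pos"],st["ee_rot"],st["force"],st["gripper_width"],st["gripper_force"])
plan([647.3,-212.9,112.5],81.6,1,255)
R=Ro.from_euler('xyz',st["ee_rot"],degrees=True)
a=np.load("w1.npz")["color"]; ims=[]
for n,c in (("wrist",(slice(0,300),slice(120,520))),("scene",(slice(180,300),slice(210,370))),("side",(slice(120,240),slice(270,430)))):
    p=cams.grab_frame(n); W=cloud(p,st); q=R.inv().apply(W.reshape(-1,3)-st["ee_pos"]).reshape(W.shape); ims.append(cv2.resize(p["color"][c][...,::-1],(400,300)))
    bar=(abs(q[...,1])<9)&(q[...,0]>15)&(q[...,0]<178)&(W[...,2]>118)&(W[...,2]<155)&(p["color"].min(-1)>90)
    if bar.sum()>20:
        t=q[bar]; 
        if n=="wrist": A=np.c_[t[:,0],np.ones(len(t))]; print(n,len(t),"top height vs x",np.linalg.lstsq(A,W[bar][:,2],rcond=None)[0],"centreline y vs x",np.linalg.lstsq(A,t[:,1],rcond=None)[0])
        else: print(n,len(t),np.percentile(W[bar][:,2],[5,50,95]))
    fk=(abs(q[...,1])<24)&(q[...,0]>170)&(q[...,0]<230-62)&(W[...,2]>100); 
    co=(np.hypot(q[...,0]+62,q[...,1])<26)&(W[...,2]>105)&(W[...,2]<160)&(p["color"].max(-1)<110); print(n,"collar",co.sum(),q[co].min(0).round(1) if co.any() else "",q[co].max(0).round(1) if co.any() else "",np.percentile(W[co][:,2],[2,98]) if co.any() else "")
    for c2,nm in (((638.2,-274.4),"post"),((668,-70.7),"peg")):
        mm=(W[...,2]>50)&(W[...,2]<80)&(np.hypot(W[...,0]-c2[0],W[...,1]-c2[1])<25); print(n,nm,mm.sum(),W[mm].mean(0).round(1) if mm.any() else "", q[mm].mean(0).round(1) if mm.any() else "")
cv2.imwrite("pics/c8.png",np.vstack([np.hstack(ims[:2]),np.hstack([ims[2],ims[2]*0])]))
E
```

```text
[ 648.63349542 -213.13243829  117.66349016] [1.79926659e+02 1.86677524e-02 8.16984086e+01] [-0.38220534  0.23951125 -3.45340038] 13.67737676884601 54.99777317047119
[255,[0.0,-1.4,5.2],[0.001,0.0,0.002]]
wrist 6362 top height vs x [-1.53726070e-03  1.50681571e+02] centreline y vs x [ 2.39124747e-04 -3.76316905e-01]
wrist collar 16 [-45.3  -9.4 -10.5] [-44.2   8.4  -1. ] [119.00625224 128.08755447]
wrist post 0  
wrist peg 0  
scene 61 [120.2471637  146.2940055  151.12135471]
scene collar 288 [-83.  -18.1 -35.9] [-36.8  21.6   1.7] [118.7647799  152.41155317]
scene post 60 [ 642.4 -278.4   63.2] [-65.5   3.2  54.5]
scene peg 19 [670.2 -73.6  61. ] [141.2   1.1  56.7]
side 193 [135.63095239 149.64375459 153.77268728]
side collar 52 [-70.8 -21.6 -39. ] [-38.1  10.2   1.2] [117.17135718 156.12468848]
side post 40 [ 636.4 -270.5   64.5] [-58.5  -3.9  53.2]
side peg 19 [668.1 -68.9  63.8] [145.5  -1.6  53.8]
```

View pics/c8.png

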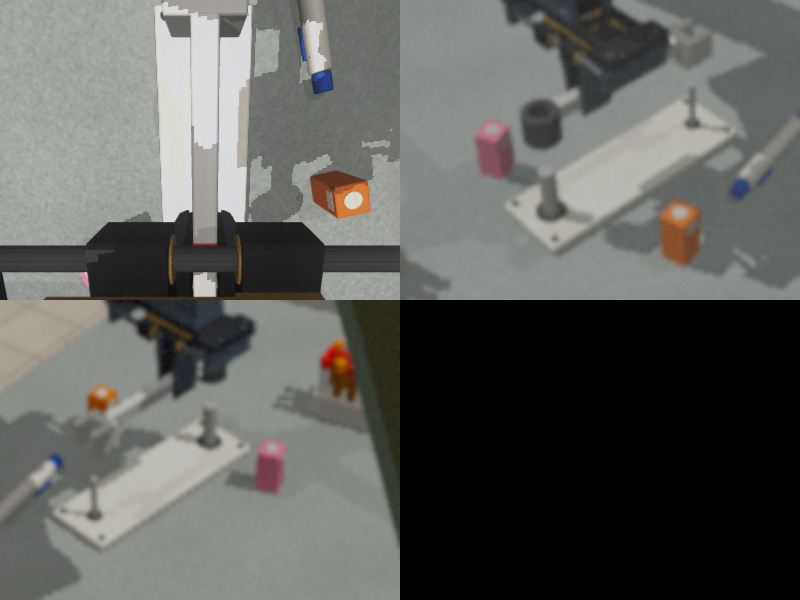

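The close-up composite shows the collar over the post, the bracket level (slope under 0.1°) and clear of everything. I'll check the sideways alignment against the plate's edges and then settle to the final height.

```bash
python3 - <<'E'
from h import *
st=state(); R=Ro.from_euler('xyz',st["ee_rot"],degrees=True)
p=cams.grab_frame("wrist"); W=cloud(p,st); q=R.inv().apply(W.reshape(-1,3)-st["ee_pos"]).reshape(W.shape)
m=(abs(W[...,2]-12)<5)&(p["color"].min(-1)>140)&(abs(q[...,1])<60); lo,hi,x=[],[],[]
for v in range(40,215,5):
    t=q[v][m[v]]
    if len(t)>10: x.append(t[:,0].mean()); lo.append(t[:,1].min()); hi.append(t[:,1].max())
x,lo,hi=map(np.array,(x,lo,hi)); k=abs(hi-lo-89)<3; print(k.sum(),"width",np.median((hi-lo)[k])); s,c=np.polyfit(x[k],((lo+hi)/2)[k],1); print("plate centreline y(x): slope deg",np.degrees(s),"y at post",c-62*s,"at peg",c+144*s, st["ee_rot"])
fk=(abs(q[...,1])<30)&(q[...,0]>110)&(q[...,0]<170)&(abs(W[...,2]-150)<6); print("fork",q[fk].min(0).round(1),q[fk].max(0).round(1))
# scene/side: collar centre vs post centre using ray-plane, same camera (bias cancels)
for n in ("scene","side"):
    pp=cams.grab_frame(n); g=pp["color"]; Wn=cloud(pp); qn=R.inv().apply(Wn.reshape(-1,3)-st["ee_pos"]).reshape(Wn.shape)
    d=np.moveaxis(np.abs(qn),-1,0)
    for nm,mm in (("collar",(np.hypot(qn[...,0]+62,qn[...,1])<26)&(g.max(-1)<110)&(Wn[...,2]>119)&(Wn[...,2]<150)),("post",(np.hypot(qn[...,0]+62,qn[...,1])<20)&(Wn[...,2]>40)&(Wn[...,2]<68))):
        v,u=np.nonzero(mm); 
        # per-row column centres -> axis ray
        c=[(r,(u[v==r].min()+u[v==r].max())/2) for r in np.unique(v)]; c=np.array(c); r0,u0=np.median(c,0); X=proj(pp,np.array([638.2,-274.4,np.median(Wn[mm][:,2])])); print(n,nm,"mid col",u0,"row",r0,"proj of nominal axis",X.round(1))
E
```

```text
35 width 87.84811119976881
plate centreline y(x): slope deg 0.024240954047531012 y at post -1.7683056332066098 at peg -1.681150234044073 [1.79955823e+02 1.24711889e-02 8.16949685e+01]
fork [110.  -20.1 -35.5] [123.9  19.7 -26.7]
scene collar mid col 266.0 row 229.5 proj of nominal axis [265.2 227.7]
scene post mid col 269.0 row 253.5 proj of nominal axis [268.3 252.1]
side collar mid col 355.5 row 149.0 proj of nominal axis [354.8 146.7]
side post mid col 354.0 row 165.5 proj of nominal axis [354.1 165.4]
```

servo_tool --steps '[[255,[0,-0.4,1],[0,0,0]],[255,[0,-0.4,2],[0,0,0]],[255,[0,-0.4,2],[0,0,0]],[255,[0,0,0.5],[0,0,0]],[255,[0,0,0],[0,0,0]],[255,[0,0,0],[0,0,0]],[255,[0,0,0],[0,0,0]],[255,[0,0,0],[0,0,0]],[255,[0,0,0],[0,0,0]],[255,[0,0,0],[0,0,0]]]'

```text
time_s: 24.9
ee_pos: [647.2, -212.9, 111.5]
ee_rot: [180.0, 0.0, 81.7]
force: [0.6, -0.2, -3.6]
gripper_width: 13.8
gripper_force: 55.0
```

```bash
python3 - <<'E'
from h import *
P=[]
for i in range(3):
    st=state(); P.append(st["ee_pos"]); p=cams.grab_frame("wrist")
print(np.mean(P,0),st["ee_rot"],st["force"],st["gripper_width"],st["gripper_force"],np.abs(st["qvel"]).max())
W=cloud(p,st); R=Ro.from_euler('xyz',st["ee_rot"],degrees=True); q=R.inv().apply(W.reshape(-1,3)-st["ee_pos"]).reshape(W.shape)
t=q[(abs(q[...,1])>10)&(abs(q[...,1])<19)&(q[...,0]>90)&(q[...,0]<170)&(q[...,2]<-28)&(q[...,2]>-40)]; print("fork near edge x",np.percentile(t[:,0],[2,10]),len(t),"expect 180-62=118")
m=(abs(W[...,2]-12)<5)&(p["color"].min(-1)>140)&(abs(q[...,1])<60); y=[(q[v][m[v]][:,1].min()+q[v][m[v]][:,1].max())/2 for v in range(60,200,5)]; b=(abs(q[...,1])<9)&(q[...,0]>20)&(q[...,0]<110)&(q[...,2]<-20)&(q[...,2]>-45); print("plate y",np.median(y),"bar y",np.median(q[b][:,1]),"bar top z",np.median(W[b][:,2]))
E
```

```text
[ 647.14130298 -212.91265211  111.49402412] [1.79996787e+02 3.58405158e-03 8.16913121e+01] [-0.07710738 -1.2471078  -4.32132134] 13.854231040621999 54.99781787395477 0.15361965108931178
fork near edge x [117.0941806 117.317348 ] 761 expect 180-62=118
plate y -0.3832790180604402 bar y -0.5291698483546337 bar top z 144.46180756753574
```

The bracket is level and steady: it is centred on the plate to 0.2 mm sideways and within about 1 mm along it, and its underside is about 111 mm up (39 mm above the post). I'm handing in.

```bash
python3 -c "
from h import *
print(ticket.job_done())"
```

```text
the job is handed in; nothing more can be done
None
```

The blue block is upright and fully down in its blue pocket, and the bracket is held level and still, collar over the post and fork over the peg, with its underside about 39 mm above the post top; the job is handed in.

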